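# Line up a specimen jar and hold the sprung pointer on it

### The job

Stand the white specimen jar upright midway between the two amber standard bottles, in line with them, and let go of it. Then pull the gauge's sprung pointer rod out by its upright grip post until the black ring mark on the rod sits right at the mouth of the tube, and finish there, still gripping the post and holding the rod out against its spring (it slides back if let go). Leave the two standards and the other things on the bench where they are.

Things in the scene. Friction and masses are not known exactly. Their poses are not given: they have to be found in the camera images.
- gauge: Pointer gauge, screwed down: grey base plate 90 mm wide, 12 mm thick, x = -190 to +20 mm, with two saddles 72 mm high carrying a level aluminium tube (radius 11 mm, collar 13 mm, axis 60 mm above the bench). Origin on the bench below the tube's axis, 10 mm behind its mouth; +x is the direction in which the rod is pulled out, z up.
- gauge_mouth (a point): Centre of the tube's mouth, 60 mm above the bench, at x = +10 mm in the gauge's frame.
- rod_grip (a point): Point to grip on the rod's upright post, 105 mm above the bench; moves with the rod. The post is black, round, 14 mm in diameter, from the rod's axis (60 mm) up to 125 mm above the bench. With the rod home it stands 75 mm beyond the tube's mouth. The rod ends in a steel point 40 mm ahead of the post.
- rod (a joint): How far the rod (steel, 12 mm thick) is pulled out along the gauge's +x, m: 0 = home, as it starts; 0.125 = end stop. The black ring mark, 6 mm wide, is hidden in the tube at first and is centred on the mouth at 0.100. A spring always pulls the rod home: 3 N at 0, 9 N at the mark; little friction.
- jar: Specimen jar, loose: white, round, 80 mm high, 50 mm in diameter with straight sides up to 50 mm, then a short shoulder and a white lid 45 mm wide and 16 mm deep; about 0.15 kg. Origin at the centre of its underside.
- standard_a: One of two alike amber glass standard bottles with black caps, loose, standing, 56 mm in diameter, 105 mm high. Origin at the centre of its underside. They stand 180 mm apart (axis to axis), ahead of the pointer and on either side of its line.
- standard_b: The other standard bottle, as standard_a.
- midway (a point): Point on the bench midway between the axes of the two standard bottles, where the jar's underside centre is to be.
- tape: Bystander: yellow roll of tape lying flat, 90 mm across, 18 mm high. Origin at the centre of its underside.
- reagent: Bystander: white reagent jar with an orange cap, 60 mm in diameter, 100 mm high. Origin at the centre of its underside.
- timer: Bystander: white bench timer 50 x 80 x 30 mm, lying flat. Origin at the centre of its underside.

How it is judged (in metres and radians):
On the way, in this order (a step that is already met when the one before it is completed fails the run):
1. the jar stands released, upright, midway between the standards (horizontal distance between jar and midway below 0.015 m and angle between jar's own z axis and vertical below 0.1 rad and height (world z) of jar below 0.006 m and linear speed of jar below 0.03 m/s and contact force between jar and the fingers below 0.2 N), for 0.2 s.
2. the rod is pulled out to its mark and held there by the gripper, the jar still in place (all of step 1 and value of joint rod between 0.093 and 0.107 m and contact force between the fingers and gauge above 2 N), for 0.3 s.
At the end, for the whole second after the job is handed in: The rod is held still by the fingers (at least 2 N) with its ring mark within 7 mm of the tube's mouth (joint 0.093 to 0.107), nothing else propping it out, while the jar stands released, upright and at rest on the bench, its centre within 15 mm of the point midway between the standards (all of step 2 and contact force between gauge and jar below 0.3 N and contact force between gauge and standard_a below 0.3 N and contact force between gauge and standard_b below 0.3 N and velocity of joint rod between -0.02 and 0.02 m/s); the arm keeps its last pose, push and grip.
It fails at once if the first standard bottle is shoved more than 15 mm or lifted (distance of standard_a from where it was at the start of the episode above 0.015 m).
It fails at once if the second standard bottle is shoved more than 15 mm or lifted (distance of standard_b from where it was at the start of the episode above 0.015 m).
It fails at once if the roll of tape is shoved more than 30 mm or lifted (distance of tape from where it was at the start of the episode above 0.03 m).
It fails at once if the reagent jar is shoved more than 30 mm or lifted (distance of reagent from where it was at the start of the episode above 0.03 m).
It fails at once if the timer is shoved more than 30 mm or lifted (distance of timer from where it was at the start of the episode above 0.03 m).
It also fails if it takes over 54 s, if anything falls off the work surface, if the arm or the gripper's body presses on something with over 40 N, if the wrist force passes 120 N, or if a joint passes its speed limit or range.

### The arm

A 6-joint arm with a two-finger parallel gripper is mounted at the origin on the work surface. World frame = base frame: x ahead of the robot, y to its left, z up, the work surface at z = 0. Lengths are in m, angles in degrees, forces in N, time in s.
With the tool pointing down it reaches from about 0.4 to 0.825 m from the base axis. Payload 7 kg.
Tool frame: the origin (TCP) lies at the very end of the fingers, on their centre line; the grasp point (between the pads) lies 19 mm behind it (ctrl.pinch_z is the distance from the TCP to the grasp point, in m); z points along the fingers, x is the direction in which the jaws open and shut, and the axes are right-handed (so a half turn about z gives the same grasp; the last joint's range is limited). The gripper opens to 88 mm and grips with 3 to 60 N. Pads are 19 mm wide; open, the fingers measure 130 mm over their backs; the gripper's body (78 mm by 193 mm) begins 47 mm behind the grasp point.
Start: joints at [-53.337, 20.546, 0.682, 0, -70.136, -16.507], TCP at [0.233, -0.634, 0.227] pointing down, gripper open.
Joint ranges: [-176.03, 176.03], [-82.01, 121.73], [-58.28, 71.71], [-173.87, 95.51], [-174.79, -0.11], [-173.66, 173.66]. Speed limits (degrees/s): [136.94, 136.94, 172.46, 180, 180, 180].

### API

Orientations are given as [roll, pitch, yaw] about the fixed x, y, z axes, in that order (R = Rz(yaw) Ry(pitch) Rx(roll)).
In Python, from plant import ctrl gives the robot as it stands.
- The arm moves only by the tool carry_out, never from a script. Its argument "increments" is a list of rows, each a list of 7 numbers: the turn, a rotation vector about the world's x, y, z in degrees, then the shift along the world's x, y, z in mm, then the closure, from 0 (fully open) to 1 (shut). In form: [[ax, ay, az, dx, dy, dz, grip], ...]. A call has 1 to 20 rows; each row is the pose to reach, as a shift and turn from the pose commanded when the call began; what a row does not reach only later rows make up. A row lasts 1/8 s, in which the tool goes at most 62.5 mm and 10.7 degrees, less where a joint would pass 70% of its speed; a pose out of reach is approached as far as the arm can. A call with a gripper value outside its range is refused whole. The fingers move at their own pace and stop on an object; the grip force is fixed at half the most. Time passes only in rows, so rows that repeat a pose let the fingers close. It gives the time, the measured TCP pose, the force and the opening at its end, in the units of the state.
- ctrl.get_obs(): the state, without advancing time (a new reading comes with each control period).
- ctrl.snapshot(name): name is "scene" or "top" or "wrist"; returns a dict with "pixels" (400x640x3 uint8, blue, green, red), "intrinsics" (3x3 intrinsics, pixels), "rvec" (rotation vector, rad) and "tvec" (3), from world to camera coordinates, as OpenCV has them; the wrist camera has in their place "hand_eye" (4x4, takes a point from camera to tool coordinates, whose origin is the TCP and whose axes are the tool frame's). Camera axes: x right, y down, z forward; pixel columns grow to the right and rows downward; lengths in m; the calibration is good to about 2 mm. The wrist camera is an equidistant fisheye: a pixel r from the principal point sees the ray r / f radians off the axis. A picture is of the moment at which its call begins: read the wrist's pose just before it. There is no depth.
- ctrl.close_job(): hands the job in, once; it reports no verdict.
Trained networks look in a picture, given as the dict that the camera call returned (one of the last four; its "shot" number tells which), for a name from the list of things; names that differ only in an ending like _2 or _b are one class to them, and where a whole thing is asked for, a point or a joint stands for the part that bears it (a point fixed in the world has none). Each returns a list of dicts, best first, with "confidence" (0 to 1); they miss things now and then, are a little off and sometimes report something else, mostly with a low value. They report only what shows in the picture. A call takes as long as a camera call.
- ctrl.search_frame(picture, label): "centre" ([x, y, z] in m, in world coordinates, good to about 4 mm: the middle of the surface that is visible of it).
- ctrl.outline_of(picture, label): "pixels" (400x640 bool, what is visible of it).
The state is a dict: "clock": time; "joint_pos": joint angles; "qvel": joint speeds; "tau": joint torques, N m; "tool_pos": TCP position; "orientation": TCP orientation; "force": force on the tool from outside, world axes, zero at the start; "moment": the same for the moment, N m; "opening": finger opening in m.
Only numpy, scipy, OpenCV 4.12 (cv2) and the standard library are available. Lean on these libraries where they do the work, as an engineer would, in place of code of your own. Each camera call takes 0.05 s, during which the arm holds its last target. There are 200 camera calls.

## Working session

There is one attempt and no reset: what is moved stays moved. The work goes in short steps, Python scripts to look and compute and a tool call to move; the robot and the scene stay as the last step left them, time stands still between calls to the robot, and variables do not carry over. Pictures are saved under pics/ and viewed, about 8 in all and at most 12, crops included, and the job is handed in when it is done.

Besides the shell and the picture viewer there is one more tool, called after "Emit:" in YAML: its name, and indented under it one key for each argument. carry_out: Moves the arm, as the interface text tells. Its arguments: {"type":"object","properties":{"increments":{"type":"array"}},"required":["increments"]}

```bash
mkdir -p pics
cat > h.py <<'E'
import numpy as np, cv2
from plant import ctrl
def snap(n,f=None):
    s=ctrl.snapshot(n)
    if f: cv2.imwrite('pics/'+f,s['pixels'])
    return s
E
python3 - <<'E'
from h import *
print(ctrl.get_obs())
ims=[]
for n in ['scene','top']:
    s=snap(n,n+'0.png'); ims.append(s['pixels'])
    for l in ['gauge','rod_grip','jar','standard_a','tape','reagent','timer']:
        for d in ctrl.search_frame(s,l)[:3]: print(n,l,np.round(d['centre'],3),round(d['confidence'],2))
E
```

```text
{'clock': 0.0, 'joint_pos': array([-5.33388975e+01,  2.05897221e+01,  6.34958417e-01, -2.14178122e-02,
       -7.01357387e+01, -1.65069022e+01]), 'qvel': array([ 0.01271059, -0.00461027, -0.00524525,  0.07874382, -0.00831124,
        0.02280206]), 'tau': array([ 1.44460824e-03, -5.82714987e+01,  2.93054777e+01,  6.99721947e+00,
        6.76688593e-03, -1.51999552e-04]), 'tool_pos': array([ 0.23238744, -0.6332208 ,  0.22564694]), 'orientation': array([-1.79993587e+02, -9.24936234e-02,  1.10146902e+02]), 'force': array([-0.56246585, -0.38879522, -0.0165308 ]), 'moment': array([ 0.04105167,  0.04096643, -0.03488731]), 'opening': 0.08738825079597758}
scene gauge [0.577 0.345 0.015] 0.58
scene rod_grip [0.55  0.181 0.066] 0.52
scene jar [ 0.506 -0.226  0.052] 0.96
scene standard_a [ 0.616 -0.055  0.058] 0.8
scene standard_a [ 0.436 -0.056  0.062] 0.76
scene standard_a [0.547 0.179 0.065] 0.32
scene tape [ 0.696 -0.228  0.016] 0.59
scene reagent [ 0.65  -0.388  0.069] 0.9
scene reagent [0.551 0.182 0.064] 0.61
scene reagent [0.572 0.344 0.01 ] 0.44
scene timer [0.728 0.299 0.032] 0.66
top gauge [0.558 0.327 0.013] 0.87
top gauge [ 0.694 -0.239  0.019] 0.25
top rod_grip [0.543 0.172 0.066] 0.77
top rod_grip [ 0.593 -0.069  0.075] 0.24
top jar [ 0.488 -0.239  0.084] 0.83
top jar [ 0.694 -0.238  0.02 ] 0.16
top standard_a [ 0.424 -0.068  0.075] 0.86
top standard_a [ 0.594 -0.073  0.073] 0.58
top tape [ 0.696 -0.238  0.018] 0.79
top tape [ 0.633 -0.389  0.1  ] 0.63
top reagent [ 0.634 -0.39   0.098] 0.87
top timer [0.72  0.29  0.028] 0.75
top timer [ 0.591 -0.069  0.074] 0.73
```

```bash
ls pics
```

```text
scene0.png
top0.png
```

View pics/top0.png

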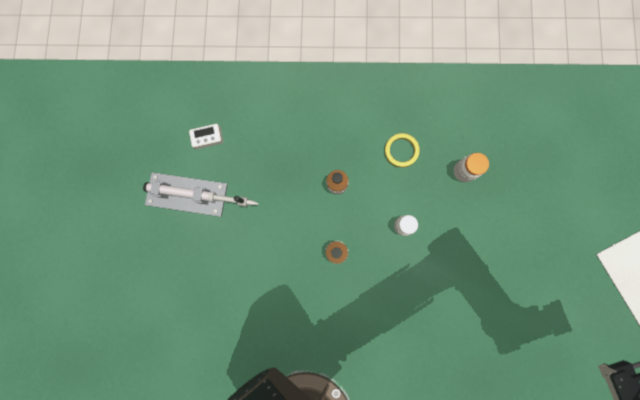

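View pics/scene0.png

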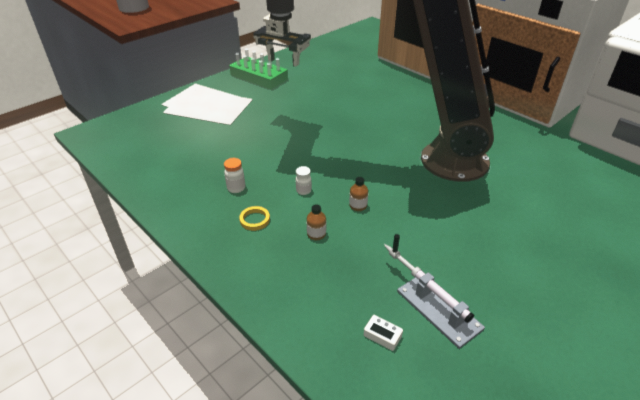

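The jar stands upright at top px (407,225). The bottles are at (337,181) and (336,252). The gauge is at left, with its post at about (240,200) and the point towards −y. I'll refine the positions by fitting silhouettes in both views.

```bash
cat >> h.py <<'E'
from scipy.optimize import minimize
def cyl(prof):
    a=np.linspace(0,2*np.pi,32,endpoint=False)
    return np.vstack([np.c_[r*np.cos(a),r*np.sin(a),0*a+z] for r,z in prof])
def tube(x0,x1,r,z=.06):
    c=cyl([(r,x0),(r,x1)]); return np.c_[c[:,2],c[:,0],c[:,1]+z]
def box(x0,x1,y,z0,z1): return np.array([[x,s*y,z] for x in(x0,x1) for s in(-1,1) for z in(z0,z1)])
JAR=[cyl([(.025,0),(.025,.05),(.0225,.064),(.0225,.08)])]
BOT=[cyl([(.028,0),(.028,.06)]),cyl([(.028,.06),(.012,.085),(.012,.105)])]
ROD=[tube(.01,.085,.006),tube(.085,.125,.003),[*cyl([(.007,.06),(.007,.125)])+np.array([.085,0,0])]]
def render(parts,p,s,k=4):
    R=np.array([[np.cos(p[2]),-np.sin(p[2]),0],[np.sin(p[2]),np.cos(p[2]),0],[0,0,1]]) if len(p)>2 else np.eye(3)
    m=np.zeros((400*k,640*k),np.uint8)
    for q in parts:
        w=np.asarray(q)@R.T+[p[0],p[1],0]
        u=cv2.projectPoints(w,np.array(s['rvec'],float),np.array(s['tvec'],float),s['intrinsics'],None)[0]
        cv2.fillConvexPoly(m,cv2.convexHull(((u+.5)*k*16).astype(np.int32)),255,shift=4)
    return cv2.resize(m,(640,400),interpolation=cv2.INTER_AREA)/255.
def fit(parts,p0,masks):
    def c(p):
        return sum(np.abs(cv2.GaussianBlur(render(parts,p,s),(0,0),1)-cv2.GaussianBlur(m.astype(float),(0,0),1)).sum()/m.sum() for s,m in masks)
    st=np.array([.01,.01,.1])[:len(p0)]
    r=minimize(c,p0,method='Nelder-Mead',options=dict(initial_simplex=np.vstack([p0]+[np.array(p0)+st*e for e in np.eye(len(p0))]),xatol=1e-4,fatol=1e-4))
    return np.round(r.x,4),round(r.fun/len(masks),3)
E
python3 - <<'E'
from h import *
S=[snap('scene'),snap('top')]
def near(s,l,p):
    best=None
    for d in ctrl.outline_of(s,l):
        m=d['pixels']; 
        if m.sum()<20: continue
        v,u=np.argwhere(m).mean(0)
        q=cv2.projectPoints(np.array([[*p,.05]]),np.array(s['rvec'],float),np.array(s['tvec'],float),s['intrinsics'],None)[0].ravel()
        e=np.hypot(*(q-[u,v]))
        if e<20 and (best is None or e<best[0]): best=(e,m)
    print(l,p,best and (best[0],best[1].sum())); return best and best[1]
for n,l,P,p in [('jar','jar',JAR,(.49,-.235)),('b1','standard_a',BOT,(.425,-.068)),('b2','standard_a',BOT,(.602,-.067))]:
    ms=[(s,near(s,l,p)) for s in S]; ms=[x for x in ms if x[1] is not None]
    print(n,fit(P,p,ms),[fit(P,p,[x]) for x in ms])
for i,s in enumerate(S):
  for l in ['rod_grip','gauge']:
    for d in ctrl.outline_of(s,l)[:2]:
        m=d['pixels']; a=np.argwhere(m); print(i,l,d['confidence'],m.sum(),a.min(0),a.max(0))
im=[]
for s,(u,v) in zip(S,[(430,280),(205,195)]):
    c=s['pixels'][v-65:v+65,u-80:u+80].copy(); im.append(cv2.resize(c,(400,325),interpolation=cv2.INTER_CUBIC))
cv2.imwrite('pics/g.png',np.hstack(im))
E
```

```text
jar (0.49, -0.235) (np.float64(2.871413704255612), np.int64(343))
jar (0.49, -0.235) (np.float64(2.5546546588719368), np.int64(380))
jar (array([ 0.4926, -0.2428]), np.float64(0.144)) [(array([ 0.4885, -0.2484]), np.float64(0.221)), (array([ 0.4927, -0.2428]), np.float64(0.058))]
standard_a (0.425, -0.068) (np.float64(1.2520204265936543), np.int64(515))
standard_a (0.425, -0.068) (np.float64(1.3950024270203458), np.int64(381))
b1 (array([ 0.4212, -0.0678]), np.float64(0.103)) [(array([ 0.4161, -0.0716]), np.float64(0.063)), (array([ 0.4216, -0.0673]), np.float64(0.091))]
standard_a (0.602, -0.067) (np.float64(2.33351833134753), np.int64(505))
standard_a (0.602, -0.067) (np.float64(1.7274588300330185), np.int64(448))
b2 (array([ 0.6   , -0.0661]), np.float64(0.113)) [(array([ 0.6001, -0.065 ]), np.float64(0.192)), (array([ 0.6  , -0.066]), np.float64(0.033))]
0 rod_grip 0.81 260 [235 387] [269 413]
0 gauge 0.58 3278 [234 385] [347 483]
1 rod_grip 0.72 248 [195 214] [205 256]
1 gauge 0.66 2782 [173 143] [215 255]
```

View pics/g.png

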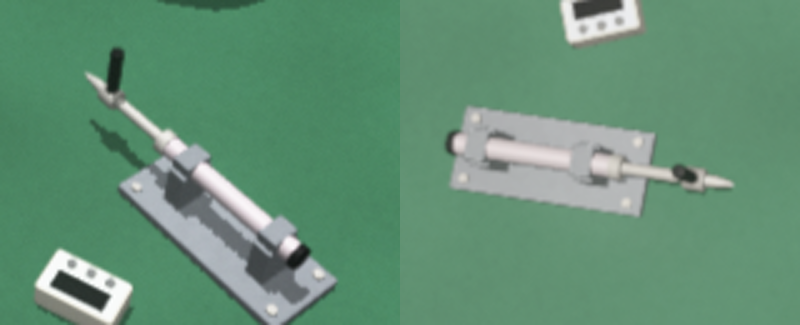

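Both views show the gauge clearly: the post is upright near the rod end, and the ring mark is hidden. Next I fit the rod, then move over the jar.

Run:
```python
from h import *
S=[snap('scene'),snap('top')]
ms=[(s,ctrl.outline_of(s,'rod_grip')[0]['pixels']) for s in S]
for M in (ms,ms[:1],ms[1:]):
    p,e=fit(ROD,(.565,.265,-np.pi/2-.1),M)
    d=np.array([np.cos(p[2]),np.sin(p[2])]); print(p,np.degrees(p[2]),e,'post',p[:2]+.085*d,'dir',d)
o=ctrl.get_obs();print(o['tool_pos'],o['orientation'],o['clock'])
```

```text
[ 0.5516  0.2554 -1.6961] -97.17937163213892 0.357 post [0.54097704 0.17106642] dir [-0.12497603 -0.99215976]
[ 0.5488  0.2577 -1.6501] -94.54376577453714 0.357 post [0.54206625 0.17296715] dir [-0.07922057 -0.99685711]
[ 0.5518  0.2529 -1.6902] -96.84132653301174 0.302 post [0.54167479 0.16850521] dir [-0.11912015 -0.99287985]
[ 0.23255207 -0.63365485  0.22655497] [1.79999959e+02 2.93305380e-04 1.10155933e+02] 1.6
```

Emit:
carry_out:
  increments:
    - [0,0,-20.2,260,391,-37,0]
    - [0,0,-20.2,260,391,-37,0]
    - [0,0,-20.2,260,391,-37,0]
    - [0,0,-20.2,260,391,-37,0]
    - [0,0,-20.2,260,391,-37,0]
    - [0,0,-20.2,260,391,-37,0]
    - [0,0,-20.2,260,391,-37,0]
    - [0,0,-20.2,260,391,-37,0]
    - [0,0,-20.2,260,391,-37,0]
    - [0,0,-20.2,260,391,-37,0]
    - [0,0,-20.2,260,391,-37,0]
    - [0,0,-20.2,260,391,-37,0]

```text
clock: 3.1
tool_pos: [0.4921, -0.2434, 0.1897]
orientation: [180.0, 0.0, 89.9]
force: [0.0, -0.2, -0.5]
opening: 0.0877
```

```bash
cat >> h.py <<'E'
from scipy.spatial.transform import Rotation as Ro
def wrist(f=None):
    o=ctrl.get_obs(); s=snap('wrist',f)
    T=np.eye(4); T[:3,:3]=Ro.from_euler('xyz',o['orientation'],degrees=True).as_matrix(); T[:3,3]=o['tool_pos']
    s['T']=T@np.array(s['hand_eye']); return s
def wproj(s,w):
    c=(np.asarray(w)-s['T'][:3,3])@s['T'][:3,:3]; r=np.hypot(c[:,0],c[:,1]); th=np.arctan2(r,c[:,2])
    K=s['intrinsics']; return np.c_[K[0][0]*th*c[:,0]/r+K[0][2],K[1][1]*th*c[:,1]/r+K[1][2]]
E
python3 - <<'E'
from h import *
s=wrist('w1.png')
o=ctrl.get_obs();print(o['tool_pos'],o['orientation'],o['clock'])
im=s['pixels'].copy()
a=np.linspace(0,2*np.pi,60); 
for l,x,y,z,r in [('jar',.4925,-.2425,.08,.0225),('jar',.4925,-.2425,0.,.025),('',.4212,-.0675,.105,.012),('',.6,-.066,.105,.012)]:
    u=wproj(s,np.c_[x+r*np.cos(a),y+r*np.sin(a),0*a+z]); cv2.polylines(im,[u.astype(int)],1,(0,0,255),1)
for d in ctrl.search_frame(s,'jar')[:2]: print(d['centre'],d['confidence'])
for d in ctrl.search_frame(s,'standard_a')[:2]: print(d['centre'],d['confidence'])
cv2.imwrite('pics/w1o.png',im)
E
```

```text
[ 0.49216484 -0.24335252  0.18966145] [1.79992326e+02 2.11961914e-03 8.98837816e+01] 3.15
[0.4879, -0.2411, 0.0785] 0.87
[0.5791, -0.0859, 0.0264] 0.61
[0.4155, -0.0824, 0.069] 0.56
```

View pics/w1o.png

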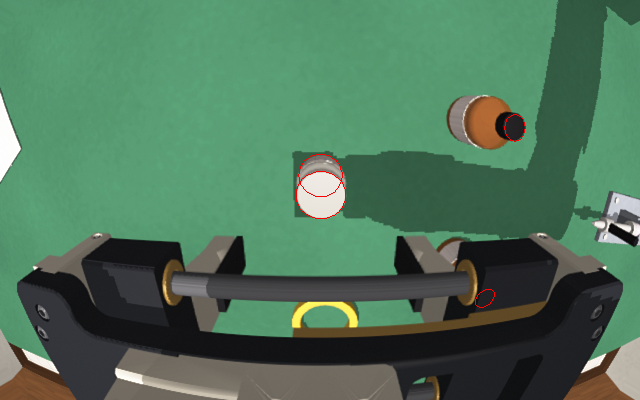

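The overlay shows the jar lid at (321,195) and the bottle cap at (514,127), both matching the model to within 1–2 px. I'll descend and grip.

Emit:
carry_out:
  increments:
    - [0,0,0,0,0,-60,0]
    - [0,0,0,0,0,-110,0]
    - [0,0,0,0,0,-140,0]
    - [0,0,0,0,0,-160,0]
    - [0,0,0,0,0,-168,0]
    - [0,0,0,0,0,-168,0]
    - [0,0,0,0,0,-168,1]
    - [0,0,0,0,0,-168,1]
    - [0,0,0,0,0,-168,1]
    - [0,0,0,0,0,-168,1]
    - [0,0,0,0,0,-168,1]
    - [0,0,0,0,0,-168,1]
    - [0,0,0,0,0,-168,1]

```text
clock: 4.88
tool_pos: [0.4927, -0.2426, 0.0218]
orientation: [180.0, 0.0, 90.0]
force: [-0.7, 1.5, 4.6]
opening: 0.0494
```

Emit:
carry_out:
  increments:
    - [0,0,0,0,0,10,1]
    - [0,0,0,5,0,25,1]
    - [0,0,0,18,20,30,1]
    - [0,0,0,18,55,30,1]
    - [0,0,0,18,95,30,1]
    - [0,0,0,18,135,30,1]
    - [0,0,0,18,165,30,1]
    - [0,0,0,18,175,30,1]
    - [0,0,0,18,175,30,1]
    - [0,0,0,18,175,30,1]

```text
clock: 6.12
tool_pos: [0.5105, -0.0683, 0.0516]
orientation: [-180.0, 0.0, 89.9]
force: [-0.2, 0.4, -0.6]
opening: 0.0494
```

Run:
```python
from h import *
s=wrist('w2.png'); t=snap('top')
o=ctrl.get_obs();print(o['tool_pos'],o['clock'],o['opening'],o['force'])
im=s['pixels'].copy()
a=np.linspace(0,2*np.pi,60); 
for x,y,z,r in [(.511,-.0675,.11,.0225),(.4212,-.0675,.105,.012),(.6,-.066,.105,.012)]:
    u=wproj(s,np.c_[x+r*np.cos(a),y+r*np.sin(a),0*a+z]); cv2.polylines(im,[u.astype(int)],1,(0,0,255),1)
T=t['pixels'].copy()[130:290,180:450]
cv2.imwrite('pics/w2o.png',np.hstack([cv2.resize(im,(440,275)),cv2.resize(T,(360,275))]))
```

```text
[ 0.51046295 -0.06848754  0.05151661] 6.225 0.049566067330007464 [-0.0337988   1.00438978 -1.41778934]
```

View pics/w2o.png

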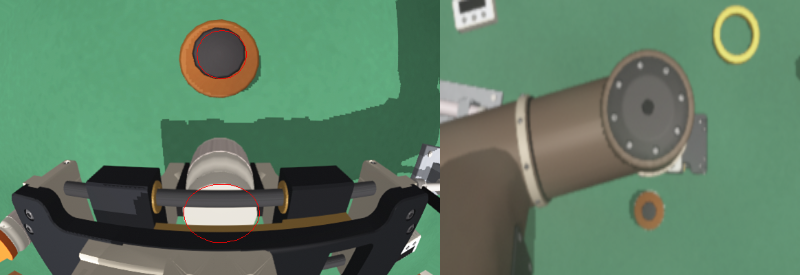

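The held jar sits at the predicted spot, and the near bottle's cap matches its circle exactly. Now I lower it, release and rise.

Emit:
carry_out:
  increments:
    - [0,0,0,0,1,-15,1]
    - [0,0,0,0,1,-25,1]
    - [0,0,0,0,1,-29,1]
    - [0,0,0,0,1,-30,1]
    - [0,0,0,0,1,-30,1]
    - [0,0,0,0,1,-30,0.4]
    - [0,0,0,0,1,-30,0]
    - [0,0,0,0,1,-30,0]
    - [0,0,0,0,1,-30,0]
    - [0,0,0,0,1,-30,0]
    - [0,0,0,0,1,-30,0]
    - [0,0,0,0,1,0,0]
    - [0,0,0,0,1,50,0]
    - [0,0,0,0,1,110,0]
    - [0,0,0,0,1,150,0]
    - [0,0,0,0,100,150,0]
    - [0,0,0,0,150,150,0]
    - [0,0,0,0,150,150,0]
    - [0,0,0,0,150,150,0]
    - [0,0,0,0,150,150,0]

```text
clock: 8.72
tool_pos: [0.5103, 0.082, 0.2014]
orientation: [-180.0, 0.0, 90.0]
force: [-0.3, 0.8, -0.4]
opening: 0.0876
```

Run:
```python
from h import *
s=wrist(); t=snap('scene')
o=ctrl.get_obs();print(o['tool_pos'],o['orientation'],o['clock'],o['opening'],o['force'])
m=ctrl.outline_of(t,'jar')[0]; print(m['confidence'],fit(JAR,(.511,-.067),[(t,m['pixels'])]))
im=s['pixels'].copy()
a=np.linspace(0,2*np.pi,60)
for x,y,z,r in [(.511,-.0675,.08,.0225),(.4212,-.0675,.105,.012),(.6,-.066,.105,.012)]+[(.5412,.171,z,.007) for z in (.125,.066)]:
    u=wproj(s,np.c_[x+r*np.cos(a),y+r*np.sin(a),0*a+z]); cv2.polylines(im,[u.astype(int)],1,(0,0,255),1)
cv2.polylines(im,[wproj(s,np.array([[.5518,.2545,.06],[.5367,.132,.06]])).astype(int)],0,(255,0,0),1)
T=t['pixels'].copy()[150:270,280:440]
cv2.imwrite('pics/w3o.png',np.vstack([im[:260],cv2.resize(T,(400,300))[:, :].copy().__class__((300,640,3),np.uint8)*0]) if 0 else im)
cv2.imwrite('pics/s3.png',cv2.resize(T,None,fx=4,fy=4))
```

```text
[0.51045894 0.0814857  0.20149267] [-1.79986683e+02  6.85570920e-03  8.98986597e+01] 8.825 0.08758357288379098 [-0.06364266 -0.39152163 -0.66723251]
0.55 (array([ 0.5062, -0.0697]), np.float64(0.059))
```

View pics/w3o.png

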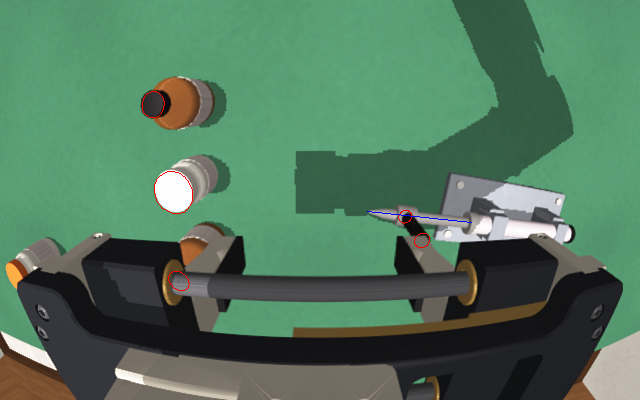

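View pics/s3.png

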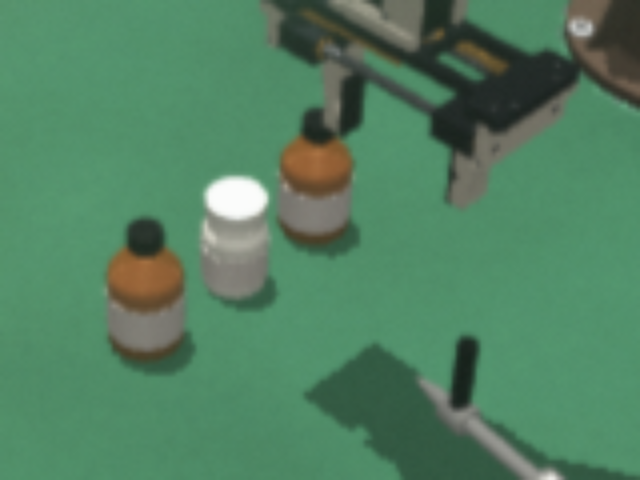

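The jar is upright between the bottles, lid at (174,192), and matches the model. The post base (405,216), rod tip (370,212) and mouth (470,222) agree with the fitted rod. I'll go over the post, descend and grip.

Emit:
carry_out:
  increments:
    - [0,0,-7,31,50,0,0]
    - [0,0,-7,31,89,0,0]
    - [0,0,-7,31,89,0,0]
    - [0,0,-7,31,89,-40,0]
    - [0,0,-7,31,89,-80,0]
    - [0,0,-7,31,89,-105,0]
    - [0,0,-7,31,89,-115,0]
    - [0,0,-7,31,89,-115,0]
    - [0,0,-7,31,89,-115,1]
    - [0,0,-7,31,89,-115,1]
    - [0,0,-7,31,89,-115,1]
    - [0,0,-7,31,89,-115,1]
    - [0,0,-7,31,89,-115,1]
    - [0,0,-7,31,89,-115,1]
    - [0,0,-7,31,89,-115,1]
    - [0,0,-7,31,89,-115,1]
    - [0,0,-7,31,89,-115,1]
    - [0,0,-7,31,89,-115,1]

```text
clock: 11.12
tool_pos: [0.5416, 0.1718, 0.0865]
orientation: [180.0, -0.0, 83.0]
force: [-0.3, 4.1, -0.9]
opening: 0.0134
```

Gripped, and the +4 N in y is the spring. I'll pull 98 mm first, then measure.

Emit:
carry_out:
  increments:
    - [0,0,0,-2,-15,0,1]
    - [0,0,0,-4,-35,0,1]
    - [0,0,0,-7,-55,0,1]
    - [0,0,0,-9,-75,0,1]
    - [0,0,0,-11,-90,0,1]
    - [0,0,0,-12,-97,0,1]
    - [0,0,0,-12,-97,0,1]
    - [0,0,0,-12,-97,0,1]
    - [0,0,0,-12,-97,0,1]

```text
clock: 12.25
tool_pos: [0.5295, 0.0754, 0.0865]
orientation: [180.0, -0.1, 83.0]
force: [-1.9, 9.2, -0.8]
opening: 0.0135
```

Run:
```python
from h import *
s=wrist(); t=snap('scene'); p=snap('top')
o=ctrl.get_obs();print(o['tool_pos'],o['orientation'],o['clock'],o['opening'],o['force'])
c=lambda i,u,v,w,h,W,H: cv2.resize(i['pixels'][v:v+h,u:u+w],(W,H),interpolation=cv2.INTER_CUBIC)
K=np.hstack([c(s,320,130,300,150,800,400)])
L=np.hstack([c(t,370,220,80,40,400,200),c(p,180,175,100,50,400,200)])
cv2.imwrite('pics/p4.png',np.vstack([K,L])); cv2.imwrite('pics/w4.png',s['pixels']); cv2.imwrite('pics/t4.png',t['pixels'])
```

```text
[0.52954296 0.07543573 0.08654492] [ 1.79987554e+02 -9.72804150e-02  8.29546847e+01] 12.4 0.013577042120775786 [-2.34976798  8.7827135  -0.63570189]
```

View pics/p4.png

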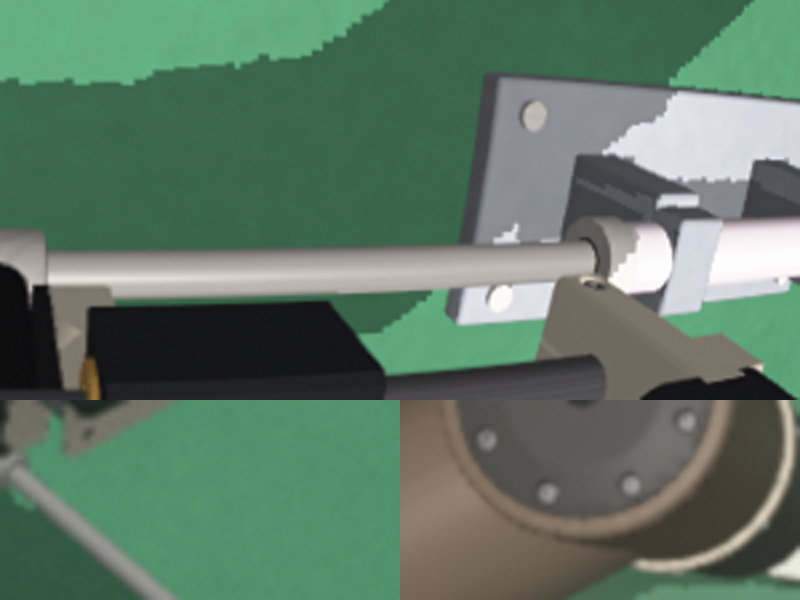

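No ring showing clear of the mouth yet; there is only a dark edge at the rod's entry (590,255). So the rod is at about 97 mm or a little less. Pulling 4 mm more.

Emit:
carry_out:
  increments:
    - [0,0,0,-0.5,-4,0,1]
    - [0,0,0,-0.5,-4,0,1]
    - [0,0,0,-0.5,-4,0,1]
    - [0,0,0,-0.5,-4,0,1]

```text
clock: 12.9
tool_pos: [0.529, 0.0715, 0.0865]
orientation: [180.0, -0.1, 83.0]
force: [-2.6, 9.4, -0.0]
opening: 0.0132
```

```bash
cat > m.py <<'E'
from h import *
import sys
s=wrist(sys.argv[1]+'_raw.png'); o=ctrl.get_obs();print(o['tool_pos'],o['clock'],o['opening'],o['force'])
d=np.array([-.122,-.9925,0]); m=np.array([.5418,.1711,.06])-.075*d
x=np.arange(-.012,.0301,.001)
u=wproj(s,m+[0,0,.004]+x[:,None]*d)
g=cv2.cvtColor(s['pixels'],cv2.COLOR_BGR2GRAY).astype(np.float32)
v=cv2.remap(g,u[:,0].astype(np.float32)[None],u[:,1].astype(np.float32)[None],1)[0]
print('px/mm',np.hypot(*(u[20]-u[10]))/10, u[12]); print(*[f'{a*1000:.0f}:{b:.0f}' for a,b in zip(x,v)])
q=u[12].astype(int); c=s['pixels'][q[1]-30:q[1]+30,q[0]-50:q[0]+30]
cv2.imwrite('pics/'+sys.argv[1]+'.png',cv2.resize(c,(800,600),interpolation=cv2.INTER_CUBIC))
E
python3 m.py m5
```

```text
[0.52901558 0.07149851 0.08653011] 12.95 0.013147378776667627 [-2.65442427  9.02957501 -0.47644816]
px/mm 0.8894900811078905 [543.91403132 228.32527851]
-12:205 -11:186 -10:146 -9:109 -8:90 -7:89 -6:90 -5:90 -4:65 -3:37 -2:22 -1:22 0:37 1:103 2:171 3:186 4:187 5:186 6:186 7:185 8:186 9:186 10:186 11:185 12:186 13:186 14:186 15:186 16:186 17:186 18:186 19:186 20:186 21:186 22:186 23:186 24:186 25:187 26:186 27:186 28:186 29:186 30:186
```

View pics/m5.png

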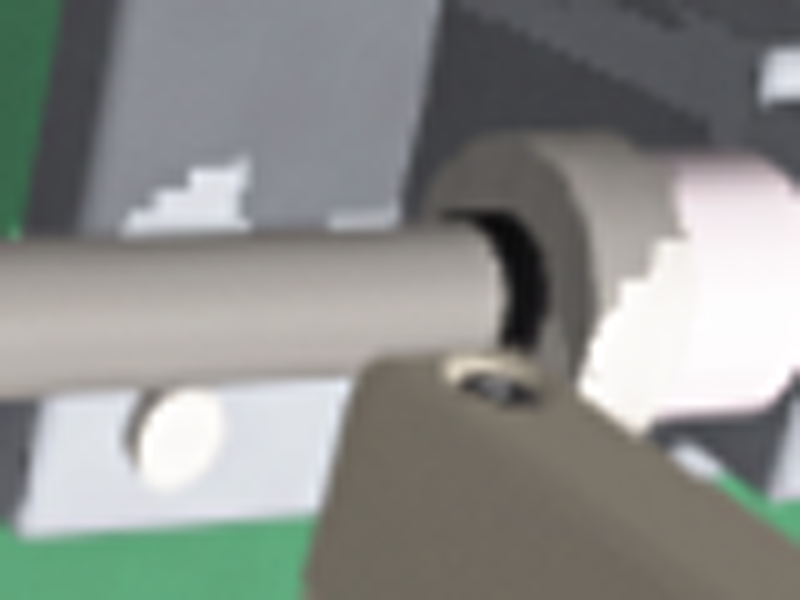

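Run:
```python
from h import *
s=ctrl.snapshot('wrist')
d=np.array([-.122,-.9925,0]); m=np.array([.5418,.1711,.06])-.075*d
x=np.arange(-.012,.0101,.001)
for f,tp,e in [('w4.png',[.52954,.07544,.08654],[179.99,-.097,82.955]),('m5_raw.png',[.52902,.0715,.08653],[180,-.1,83.])]:
    T=np.eye(4);T[:3,:3]=Ro.from_euler('xyz',e,degrees=True).as_matrix();T[:3,3]=tp; s['T']=T@np.array(s['hand_eye'])
    g=cv2.imread('pics/'+f,0).astype(np.float32)
    u=wproj(s,m+[0,0,.004]+x[:,None]*d).astype(np.float32)
    v=cv2.remap(g,u[:,:1].T.copy(),u[:,1:].T.copy(),1)[0]
    print(f,u[12],*[f'{a*1000:.0f}:{b:.0f}' for a,b in zip(x,v)])
```

```text
w4.png [540.38513 228.5132 ] -12:183 -11:184 -10:170 -9:116 -8:92 -7:88 -6:88 -5:82 -4:70 -3:103 -2:169 -1:185 0:186 1:186 2:186 3:186 4:186 5:186 6:186 7:186 8:186 9:187 10:187
m5_raw.png [543.84546 228.50888] -12:204 -11:184 -10:142 -9:106 -8:89 -7:88 -6:89 -5:91 -4:63 -3:35 -2:22 -1:22 0:40 1:102 2:173 3:186 4:186 5:186 6:185 7:185 8:185 9:186 10:185
```

The bright/black edge moved 4 mm with the rod, so it is the ring's outer edge. The mouth plane comes from the collar rim, whose radius is known to be 13 mm.

Run:
```python
from h import *
s=wrist(); g=s['pixels'].copy(); o=ctrl.get_obs(); print(o['tool_pos'],o['clock'],o['force'])
d=np.array([-.122,-.9925,0]); n=np.array([.9925,-.122,0]); m=np.array([.5418,.1711,.06])-.075*d
print('cam rel mouth (along,lat,up)',[(s['T'][:3,3]-m)@k for k in (d,n,[0,0,1])])
a=np.linspace(0,2*np.pi,90)
k=10; q=wproj(s,m[None])[0].astype(int)
c=cv2.resize(g[q[1]-30:q[1]+30,q[0]-50:q[0]+30],None,fx=k,fy=k,interpolation=cv2.INTER_CUBIC)
for off,col in [(-.003,(255,0,0)),(0,(0,0,255)),(.003,(0,255,255))]:
    u=(wproj(s,m+off*d+.013*(np.cos(a)[:,None]*n+np.sin(a)[:,None]*np.array([0,0,1])))-q+[50,30]+.5)*k
    cv2.polylines(c,[u.astype(int)],1,col,1)
cv2.imwrite('pics/m6.png',c)
```

```text
[0.52900064 0.07149728 0.08652541] 13.05 [-1.6178055   9.83474428 -0.11050183]
cam rel mouth (along,lat,up) [np.float64(0.1759465179803687), np.float64(-0.08084049152223087), np.float64(0.18547525396729359)]
```

View pics/m6.png

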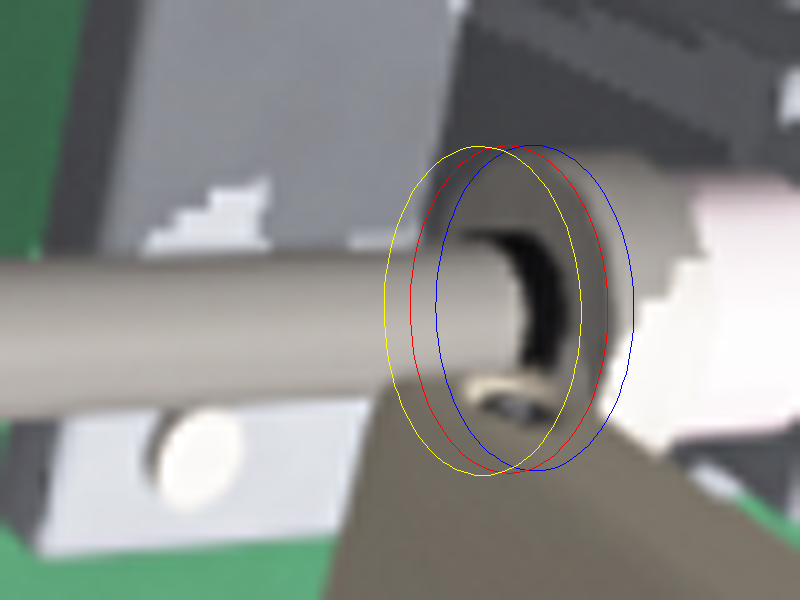

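The collar face edge falls about 0–1 mm behind the model mouth, which puts the rod at about 99 mm. TCP travel says about 101 mm. Both are well inside 93–107. One last look at the jar and bottles, then I hand in.

Run:
```python
from h import *
t=snap('scene')
for l,P,p in [('jar',JAR,(.511,-.067)),('standard_a',BOT,(.421,-.067)),('standard_a',BOT,(.6,-.066))]:
    for d in ctrl.outline_of(t,l)[:2]:
        r=fit(P,p,[(t,d['pixels'])]); print(l,round(d['confidence'],2),r)
o=ctrl.get_obs();print(o['tool_pos'],o['clock'],o['opening'],o['force'])
ctrl.close_job()
```

```text
jar 0.68 (array([ 0.5062, -0.0698]), np.float64(0.101))
jar 0.25 (array([ 0.5984, -0.0672]), np.float64(0.121))
standard_a 0.85 (array([-0.5095, -1.9218]), np.float64(1.0))
standard_a 0.48 (array([ 0.4177, -0.0734]), np.float64(7.058))
standard_a 0.85 (array([ 0.5978, -0.0685]), np.float64(0.075))
standard_a 0.48 (array([-0.6768, -2.5878]), np.float64(1.0))
[0.52901627 0.0714868  0.08651344] 13.25 0.01356727900588445 [-2.48555919  8.38744124 -1.4581967 ]
the job is handed in; nothing more can be done
```

The jar now stands released between the two amber bottles. The rod is pulled out to its ring mark, with the gripper still holding the post. I handed the job in at 13.25 s; it gives no verdict.

- **Jar:** the last scene-camera fit put it at (0.506, −0.070). I measured midway as (0.511, −0.067), so the fits differ by about 6 mm. That camera read up to 5 mm low in x in earlier fits. The wrist view matched the target almost exactly.
- **Rod:** the ring's outer edge and the collar rim put it at about 99 mm, while tool travel gives about 101 mm. Both are well inside 93–107 mm. The force along the pull was 8.6–10 N, close to the expected 9 N, and the grip opening was steady at 13.6 mm.
- **Standards:** the final fit of the far bottle, (0.598, −0.069), agreed with its start position to 3–4 mm, in line with camera error. The near bottle's final fit failed because its outline was bad. I saw it in place in the wrist and scene views after placing the jar. The rod pull stayed about 100 mm clear of it.
- **Bystanders:** I did not re-measure the tape, reagent jar or timer at the end. The arm's path stayed clear of them.

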